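Switch the bench receiver's band with the outer ring, leaving the fine tuning alone

ROBOT

A 7-joint arm with a two-finger parallel gripper is mounted at the origin on the work surface. World frame = base frame: x ahead of the robot, y to its left, z up, the work surface at z = 0. Lengths are in m, angles in rad, forces in N, time in s.
With the tool pointing down it reaches from about 0.4 to 0.85 m from the base axis. Payload 10.4 kg.
Tool frame: the origin (TCP) lies midway between the tips of the shut fingers; the grasp point (between the pads) lies 19 mm behind it; z points along the fingers, y is the direction in which the jaws open and shut (so a half turn about z gives the same grasp; the last joint's range is limited). The gripper opens to 85 mm and grips with 20 to 120 N. Pads are 22 mm wide; open, the fingers measure 114 mm over their backs; the gripper's body (76 mm by 85 mm) begins 54 mm behind the grasp point. The pads swing forward as they close: fully open they stand 13 mm farther back than shut.
Start: joints at [1.262, 0.332, -0.065, 1.46, 0.022, 1.35, -0.088], TCP at [0.176, -0.6, 0.231] pointing down, gripper open.
Joint ranges: [-2.6, 2.6], [-0.5, 2.12], [-1.47, 1.34], [0.16, 2.42], [-1.27, 4.41], [0.06, 2.06], [-2.6, 2.6]. Speed limits (rad/s): [2.22, 2.22, 2.79, 2.79, 3.14, 3.14, 3.14].

INTERFACE

Orientations are given as a unit quaternion [x, y, z, w].
In Python, from workcell import manip, viewer gives the robot as it stands.
- The arm moves only by the tool move_arm, never from a script. Its argument "deltas" is a list of rows, each a list of 7 numbers: the shift along the tool's x, y, z in m, then the turn, a rotation vector about the tool's x, y, z in degrees, then the opening, from -1 (shut) to 1 (fully open). In form: [[dx, dy, dz, wx, wy, wz, gripper], ...]. A call has 1 to 10 rows; each row shifts and turns the commanded pose from where the row before left it, along the tool's axes as they then stand; what a row does not reach is not made up. A row lasts 1/8 s, in which the tool goes at most 62.5 mm and 10.7 degrees, less where a joint would pass 70% of its speed; a pose out of reach is approached as far as the arm can. A call with a gripper value outside its range is refused whole. The fingers move at their own pace and stop on an object; "force" is the grip in N (left out, the last holds). Time passes only in rows, so rows that do not move let the fingers close. It gives the time, the measured TCP pose, the force and the opening at its end, in the units of the state.
- manip.get_obs(): the state, without advancing time (a new reading comes with each control period).
- viewer.camera(name): name is "scene" or "side" or "wrist"; returns (picture, depth): 384x512x3 uint8, red, green, blue; 384x512 float32, m along the optical axis (not along the pixel's ray), 0 where there is no reading.
- viewer.calibration(name): a dict with "fx", "fy", "cx", "cy" (pixels), "R" (3x3) and "t" (3): a world point X has camera coordinates R X + t; the wrist camera has in their place "T_tool_cam" (4x4, takes a point from camera to tool coordinates, whose origin is the TCP and whose axes are the flange's). Camera axes: x right, y down, z forward; pixel columns grow to the right and rows downward; lengths in m; the calibration is good to about 2 mm. The wrist camera is an equidistant fisheye: a pixel r from the principal point sees the ray r / f radians off the axis. A picture is of the moment at which its call begins: read the wrist's pose just before it. calibration takes no time and is no camera call.
- manip.hand_in(): hands the job in, once; it reports no verdict.
The state is a dict: "clock": time; "joint_pos": joint angles; "joint_velocities": joint speeds; "tau": joint torques, N m; "position": TCP position; "ee_rot": TCP orientation; "ft_force": force on the tool from outside, world axes, zero at the start; "torque": the same for the moment, N m; "grip_width": opening from 0.0 (shut) to 1.0 (fully open).
Only numpy, scipy, OpenCV 4.12 (cv2) and the standard library are available. Lean on these libraries where they do the work, as an engineer would, in place of code of your own. Each camera call takes 0.05 s, during which the arm holds its last target.

TASK

Switch the receiver on the bench to its other band: press the low, wide outer ring of its two concentric knobs down, turn it clockwise (seen from above) until you feel it meet its end stop, and let go so that it springs back up, locked there. The small inner bar knob on top of it is already tuned and must stay just as it is set; do not force the ring down or against its stop, and leave the plain single knob and the things lying on the receiver as they are.

Things in the scene. Friction and masses are not known exactly. Their poses are not given: they have to be found in the camera images.
- knob_set: concentric knobs on the receiver's flat top, fixed; origin on their vertical axis, level with that top (70 mm over the table), z up. Heights over the origin, ring up: black outer ring, flange dia 80 mm 12-18 mm, knurled grip wall dia 58 mm 18-36 mm (grip this across, finger tips on or just over the flange); inner aluminium knob, disc dia 28 mm 42-48 mm, bar 30 x 9 mm on it 48-64 mm
- ring (a joint): angle of the outer ring, rad; 0 in its start notch (within 0.03), grows clockwise from above. Up, it is locked by a lug in the notch (2 degrees of play). Pressed, it turns with about 0.06 N m of friction. Once out of its notch a hidden rib keeps it down until the next notch, just before the end stop
- ring_mark (a point): outer end of the white index line on the outer ring's flange top, 38 mm from the axis, 18 mm above knob_set's origin with the ring up. The ring springs: it begins to sink at about 5 N, can turn once 3.5 mm down (about 8 N), bottoms 6 mm down (about 11 N). At joint 0 the mark lies towards -x of the dial plate
- dial_plate: aluminium disc under the ring, dia 110 mm, 4 mm thick, fixed; origin on the knobs' axis at its underside, z up. Holds notches, bottom and end stop, all hidden. The ring's lug, 42 mm from the axis, must never bear on them with more than 25 N in all, e.g. 10 N at the bottom beyond the spring and 0.6 N m of turning moment at the stop
- stop_axis (a point): point on the knobs' axis at the ring's mid grip height, 27 mm above knob_set's origin. The rubber-buffered end stop lies 43 to 77 degrees clockwise of the ring's start, elsewhere each time, not visible: it is felt as a moment rising 0.06 to 0.12 N m per 0.01 rad of turn after first touch. The ring rises and locks if let go against it or up to 0.06 rad short of it
- inner_tip (a point): point on the top of the inner knob's bar, 14 mm from the axis; shows how the inner knob is set (it starts anywhere). The inner knob turns very easily (0.008 N m)
- single_tip (a point): point on the top edge of the other knob on the receiver, a plain single black one (flange 72 mm, grip 54 mm wide, top 33 mm above the receiver's top), 26 mm from its axis; 150 mm beside the concentric pair, on either side. Leave it alone
- console: the receiver, a grey box 210 x 360 x 70 mm (x, y, z), fixed; origin at the centre of its underside. A low wire handle, 18 mm high, runs along each short end
- screw_jar: closed glass jar, diameter 44 mm, 50 mm high, standing on the receiver behind the knobs; origin at the centre of its underside. Leave it standing
- adapter: white plug adapter, 45 x 60 x 28 mm, lying on the receiver behind the knobs; origin at the centre of its underside. Leave it

How it is judged:
By the outcome, as a careful person would: the job done as asked, in the order asked, and still so for the second after the job is handed in, with the robot touching nothing.
It also fails if it takes over 72 s, if anything falls off the work surface, if the arm or the gripper's body presses on something with over 40 N, if the wrist force passes 120 N, or if a joint passes its speed limit or range.

## Working session

There is one attempt and no reset: what is moved stays moved. The work goes in short steps, Python scripts to look and compute and a tool call to move; the robot and the scene stay as the last step left them, time stands still between calls to the robot, and variables do not carry over. Pictures are saved under pics/ and viewed, and the job is handed in when it is done.

Besides the shell and the picture viewer there is one more tool, called after ">>>" by a JSON object that holds its "name" and its "arguments", one argument or row to a line. move_arm: Moves the arm, as the interface text tells. Its arguments: {"type":"object","properties":{"deltas":{"type":"array"},"force":{"type":"number"}},"required":["deltas"]}

```bash
mkdir -p pics; ls; cat > h.py <<'E'
from workcell import manip, viewer
import numpy as np, cv2
from scipy.spatial.transform import Rotation as Rn
def snap(n,f):
    p,d=viewer.camera(n); cv2.imwrite(f'pics/{f}.png',p[:,:,::-1]); np.save(f'pics/{f}.npy',d); return p,d
def world(n,u,v,d):
    c=viewer.calibration(n); P=np.array([(u-c['cx'])/c['fx']*d,(v-c['cy'])/c['fy']*d,d]); return np.array(c['R']).T@(P-np.array(c['t']))
def plane(n,u,v,z):
    c=viewer.calibration(n);R=np.array(c['R']);t=np.array(c['t']);o=-R.T@t;r=R.T@np.array([(u-c['cx'])/c['fx'],(v-c['cy'])/c['fy'],1]);return o+r*(z-o[2])/r[2]
E
python3 - <<'E'
from h import *
o=manip.get_obs();print(o)
for n in ['scene','side','wrist']: snap(n,n+'0'); print(viewer.calibration(n))
E
```

```text
pics
{'clock': 0.0, 'joint_pos': array([ 1.26240201,  0.33286484, -0.06469645,  1.46095474,  0.02156057,
        1.34991234, -0.08851194]), 'joint_velocities': array([ 2.25734059e-04, -2.82965012e-04, -8.69402707e-05, -8.45335237e-04,
        5.26574396e-04,  5.63829378e-04, -1.66710527e-03]), 'tau': array([ 7.94863190e-04, -6.25454950e+01,  4.95339639e-02, -3.91598189e+01,
        1.62830902e-02,  1.00338523e-02,  1.56036975e-05]), 'position': array([ 0.17609522, -0.59927597,  0.2305139 ]), 'ee_rot': array([ 9.89807495e-01,  1.42409970e-01, -1.18369039e-04, -7.13158726e-04]), 'ft_force': array([-0.9429468 ,  0.34769747,  0.24826345]), 'torque': array([-0.0274625 , -0.00407352, -0.04071622]), 'grip_width': 0.9987949301360287}
{'fx': 460.198570150899, 'fy': 460.198570150899, 'cx': 260.75519974127053, 'cy': 187.31606549252513, 'R': array([[-0.26337441,  0.96442871, -0.02260943],
       [ 0.57084501,  0.13691238, -0.80956221],
       [-0.77766952, -0.22612445, -0.58659854]]), 't': array([ 0.14388159, -0.25901345,  1.21273079])}
{'fx': 399.53209386691253, 'fy': 399.53209386691253, 'cx': 259.9126096159361, 'cy': 197.29198289592085, 'R': array([[-0.84417251, -0.53570097,  0.01993107],
       [-0.36758074,  0.55138039, -0.74890858],
       [ 0.39020145, -0.63953432, -0.66237353]]), 't': array([0.52308123, 0.28383347, 0.56196137])}
{'fx': 297.3186396354542, 'fy': 297.3186396354542, 'cx': 258.8209105085042, 'cy': 192.18350096500947, 'T_tool_cam': array([[ 6.44372775e-04, -9.64718401e-01, -2.63283101e-01,
         6.60357732e-02],
       [ 9.99999583e-01,  4.51183589e-04,  7.94230223e-04,
        -3.11565675e-04],
       [-6.47419497e-04, -2.63283502e-01,  9.64718290e-01,
        -1.44436633e-01],
       [ 0.00000000e+00,  0.00000000e+00,  0.00000000e+00,
         1.00000000e+00]])}
```

View pics/scene0.png

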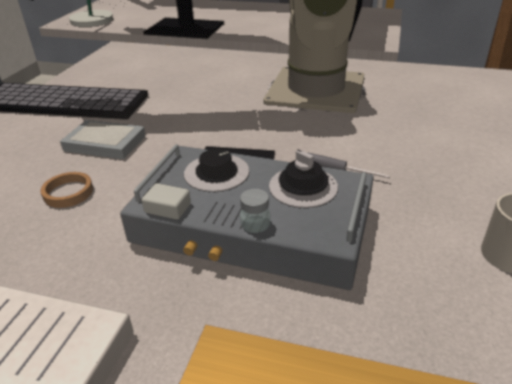

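View pics/side0.png

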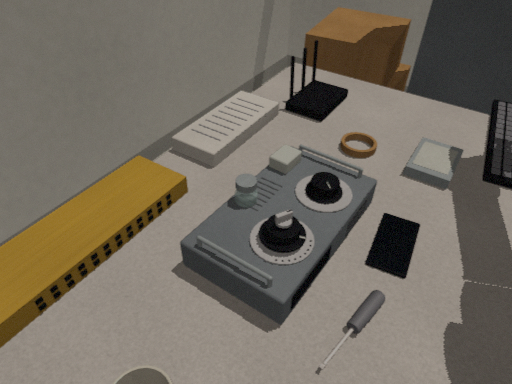

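View pics/wrist0.png

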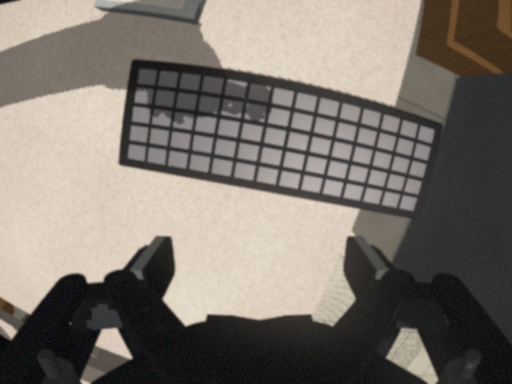

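The scene view shows the concentric pair at about (304,180), with the single knob at (216,165). In the side view the pair is at (283,238), and the white mark on the ring's flange is near (300,237). Next I'll measure the plate.

```bash
python3 - <<'E'
from h import *
for n,(u,v) in dict(scene=(304,184),side=(283,238)).items():
    im=cv2.imread(f'pics/{n}0.png'); d=np.load(f'pics/{n}0.npy')
    x0,y0=u-50,v-50
    crop=im[y0:y0+90,x0:x0+100]; cv2.imwrite(f'pics/{n}0c.png',cv2.resize(crop,None,fx=6,fy=6,interpolation=cv2.INTER_CUBIC))
    # heights map of bright pixels
    g=im.min(2)
    pts=[]
    for y in range(v-50,v+50):
        for x in range(u-60,u+60):
            if g[y,x]>115 and d[y,x]>0:
                P=world(n,x,y,d[y,x])
                if abs(P[2]-.074)<.008: pts.append((x,y))
    m=np.zeros(g.shape,np.uint8)
    for x,y in pts:m[y,x]=255
    k,l,s,c=cv2.connectedComponentsWithStats(m); i=1+np.argmax(s[1:,4]); 
    W=np.array([plane(n,x,y,.074)[:2] for y,x in zip(*np.where(l==i))])
    h=cv2.convexHull(W.astype(np.float32)); (cx,cy),r=cv2.minEnclosingCircle(h); e=cv2.fitEllipse(h)
    print(n,s[i],cx,cy,r,e)
    # aluminium top
    P=[world(n,x,y,d[y,x]) for y in range(v-50,v+30) for x in range(u-40,u+40) if d[y,x]>0]
    P=np.array(P); q=P[(P[:,2]>.124)]; print(len(q),q.mean(0),q[:,2].max()); t=P[abs(P[:,2]-.106)<.003];print(len(t),t.mean(0))
E
```

```text
Traceback (most recent call last):
  File "h.py", line 7, in world
    c=viewer.calibration(n); P=np.array([(u-c['cx'])/c['fx']*d,(v-c['cy'])/c['fy']*d,d]); return np.array(c['R']).T@(P-np.array(c['t']))
ValueError: time passes only in moves, steps and waits
```

```bash
python3 - <<'E'
from h import *
c=viewer.calibration('side')
im=cv2.imread('pics/side0.png')
P=[]
# console yaw: depth top pixels
for n in ['scene','side']:
    d=np.load(f'pics/{n}0.npy'); Q=[]
    for y in range(100,320):
        for x in range(100,400):
            if d[y,x]>0:
                p=world(n,x,y,d[y,x])
                if abs(p[2]-.07)<.004 : Q.append(p[:2])
    Q=np.array(Q,np.float32); print(n,cv2.minAreaRect(Q),len(Q))
E
```

```text
Traceback (most recent call last):
  File "h.py", line 7, in world
    c=viewer.calibration(n); P=np.array([(u-c['cx'])/c['fx']*d,(v-c['cy'])/c['fy']*d,d]); return np.array(c['R']).T@(P-np.array(c['t']))
ValueError: time passes only in moves, steps and waits
```

View pics/scene0c.png

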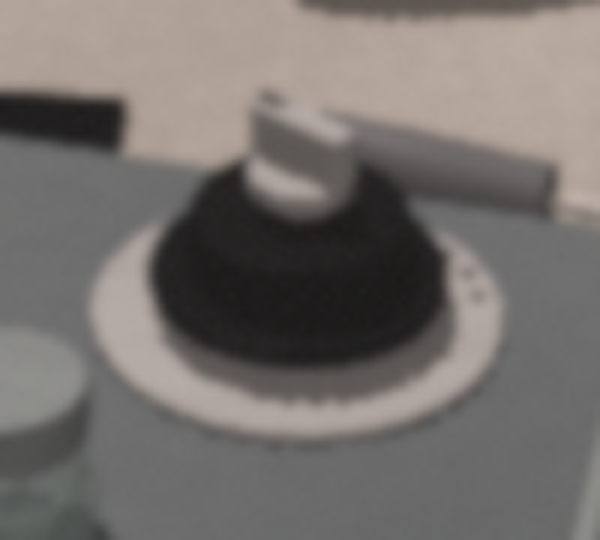

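Calibration seems to be call-limited, so I'll cache it.

```bash
cat > h.py <<'E'
import numpy as np, cv2, os, pickle
from scipy.spatial.transform import Rotation as Rn
if not os.path.exists('cal.pkl'):
    from workcell import viewer
    pickle.dump({n:viewer.calibration(n) for n in ['scene','side','wrist']},open('cal.pkl','wb'))
CAL=pickle.load(open('cal.pkl','rb'))
def snap(n,f):
    from workcell import viewer
    p,d=viewer.camera(n); cv2.imwrite(f'pics/{f}.png',p[:,:,::-1]); np.save(f'pics/{f}.npy',d); return p,d
def world(n,u,v,d):
    c=CAL[n]; P=np.array([(u-c['cx'])/c['fx']*d,(v-c['cy'])/c['fy']*d,d]); return np.array(c['R']).T@(P-np.array(c['t']))
def plane(n,u,v,z):
    c=CAL[n];R=np.array(c['R']);t=np.array(c['t']);o=-R.T@t;r=R.T@np.array([(u-c['cx'])/c['fx'],(v-c['cy'])/c['fy'],1]);return o+r*(z-o[2])/r[2]
E
python3 - <<'E'
from h import *
for n,(u,v) in dict(scene=(304,184),side=(283,238)).items():
    im=cv2.imread(f'pics/{n}0.png'); d=np.load(f'pics/{n}0.npy')
    crop=im[v-50:v+40,u-50:u+50]; cv2.imwrite(f'pics/{n}0c.png',cv2.resize(crop,None,fx=6,fy=6,interpolation=cv2.INTER_CUBIC))
    g=im.min(2)
    W3=np.array([[world(n,x,y,d[y,x]) for x in range(512)] for y in range(384)]); 
    ok=d>0
    m=(ok&(g>115)&(abs(W3[...,2]-.074)<.008)).astype(np.uint8); m[:, :u-60]=0; m[:,u+60:]=0
    k,l,s,c=cv2.connectedComponentsWithStats(m); i=1+np.argmax(s[1:,4])
    W=np.array([plane(n,x,y,.074)[:2] for y,x in zip(*np.where(l==i))])
    h=cv2.convexHull(W.astype(np.float32)); 
    print(n,s[i],cv2.minEnclosingCircle(h),cv2.fitEllipse(h))
    roi=np.zeros_like(ok); roi[v-50:v+40,u-40:u+40]=1
    q=W3[ok&roi&(W3[...,2]>.124)]; q=q[q[:,2]<.145]; print(len(q),q.mean(0),q[:,2].max())
    Q=W3[ok&(abs(W3[...,2]-.07)<.004)].astype(np.float32); 
    Q=Q[(abs(Q[:,0]-q[:,0].mean())<.4)&(abs(Q[:,1]-q[:,1].mean())<.4)]
    print('console',cv2.minAreaRect(Q[:,:2]),len(Q),np.median(Q[:,2]))
E
```

```text
scene [268 171  71  36 773] ((0.5344588756561279, 0.0686832144856453), 0.05675686523318291) ((0.5344134569168091, 0.06855494529008865), (0.11097760498523712, 0.11267022043466568), 61.02206039428711)
143 [0.53824263 0.06900798 0.13035904] 0.1354993903209549Traceback (most recent call last):
  File "<stdin>", line 17, in <module>
cv2.error: OpenCV(4.12.0) /io/opencv/modules/imgproc/src/convhull.cpp:143: error: (-215:Assertion failed) total >= 0 && (depth == CV_32F || depth == CV_32S) in function 'convexHull'
```

```bash
python3 - <<'E'
from h import *
for n,(u,v) in dict(scene=(304,184),side=(283,238)).items():
    im=cv2.imread(f'pics/{n}0.png'); d=np.load(f'pics/{n}0.npy')
    crop=im[v-50:v+40,u-50:u+50]; cv2.imwrite(f'pics/{n}0c.png',cv2.resize(crop,None,fx=6,fy=6,interpolation=cv2.INTER_CUBIC))
    g=im.min(2)
    W3=np.array([[world(n,x,y,d[y,x]) for x in range(512)] for y in range(384)]); 
    ok=d>0
    m=(ok&(g>115)&(abs(W3[...,2]-.074)<.008)).astype(np.uint8); m[:, :u-60]=0; m[:,u+60:]=0
    k,l,s,c=cv2.connectedComponentsWithStats(m); i=1+np.argmax(s[1:,4])
    W=np.array([plane(n,x,y,.074)[:2] for y,x in zip(*np.where(l==i))])
    h=cv2.convexHull(W.astype(np.float32)); 
    print(n,s[i],cv2.minEnclosingCircle(h),cv2.fitEllipse(h))
    roi=np.zeros_like(ok); roi[v-50:v+40,u-40:u+40]=1
    q=W3[ok&roi&(W3[...,2]>.124)]; q=q[q[:,2]<.145]; print(len(q),q.mean(0),q[:,2].max())
    Q=W3[ok&(abs(W3[...,2]-.07)<.0025)&(g<120)]
    Q=Q[(abs(Q[:,0]-.55)<.25)&(abs(Q[:,1])<.4)]
    Q=np.ascontiguousarray(Q[:,:2],dtype=np.float32)
    print('console',cv2.minAreaRect(Q),len(Q))
E
```

```text
scene [268 171  71  36 773] ((0.5344588756561279, 0.0686832144856453), 0.05675686523318291) ((0.5344134569168091, 0.06855494529008865), (0.11097760498523712, 0.11267022043466568), 61.02206039428711)
143 [0.53824263 0.06900798 0.13035904] 0.1354993903209549
console ((0.5726318955421448, 0.09674035012722015), (0.5629511475563049, 0.21062606573104858), 87.60445404052734) 10587
side [250 218  65  46 761] ((0.5348431468009949, 0.0680343434214592), 0.055165644735097885) ((0.5345974564552307, 0.0677618607878685), (0.10864660888910294, 0.10924433171749115), 88.27420043945312)
145 [0.53357488 0.0709119  0.13123649] 0.13596962514083513
console ((0.5708678960800171, 0.09771440923213959), (0.5706241726875305, 0.20947663486003876), 87.67546081542969) 9637
```

View pics/side0c.png

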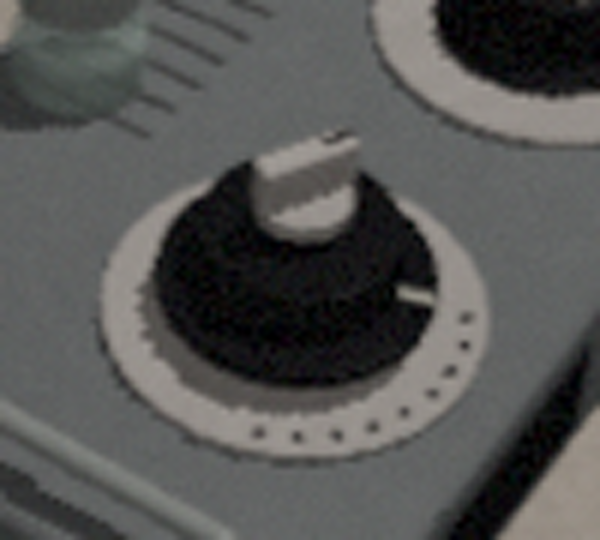

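```bash
python3 - <<'E'
from h import *
C=np.array([.5345,.0682])
p=plane('side',305,237.3,.088)[:2]-C; print('mark',np.hypot(*p),np.degrees(np.arctan2(p[1],p[0])))
def yawr(n,a,b):
    A=plane(n,*a,.134);B=plane(n,*b,.134);v=A-B;print(n,'bar',A[:2]-C,B[:2]-C,np.degrees(np.arctan2(v[1],v[0]))%180)
# bar top ends from crops
f=lambda n,x,y:(dict(scene=304,side=283)[n]-50+x/6,dict(scene=184,side=238)[n]-50+y/6)
yawr('side',f('side',350,138),f('side',262,165)); yawr('scene',f('scene',258,98),f('scene',345,132))
for n,(u,v) in dict(scene=(255,196),side=(246,183)).items(): print('jar top',plane(n,u,v,.12))
print('single',plane('scene',216,172,.074),plane('side',324,192,.074))
print('adapter',plane('scene',168,193,.098),plane('side',286,157,.098))
E
```

```text
mark 0.03889091967081407 -162.51217603865197
side bar [-0.00825053 -0.01022132] [0.00611491 0.01176025] 56.834494260439556
scene bar [-0.00411113 -0.01151707] [0.00697746 0.01304811] 65.70583724833674
jar top [0.64023396 0.0201678  0.12      ]
jar top [0.63565008 0.02565112 0.12      ]
single [ 0.53277752 -0.07991351  0.074     ] [ 0.52673851 -0.0816193   0.074     ]
adapter [ 0.63564223 -0.11695725  0.098     ] [ 0.62938593 -0.11087551  0.098     ]
```

>>> {"name": "move_arm", "arguments": {
  "deltas": [
    [0.033,-0.034,-0.003,0,0,0,1],
    [0.033,-0.034,-0.003,0,0,0,1],
    [0.033,-0.034,-0.003,0,0,0,1],
    [0.033,-0.034,-0.003,0,0,0,1],
    [0.033,-0.034,-0.003,0,0,0,1],
    [0.033,-0.034,-0.003,0,0,0,1],
    [0.033,-0.034,-0.003,0,0,0,1],
    [0.033,-0.034,-0.003,0,0,0,1]
  ]
}}

```text
clock: 1.15
position: [0.3533, -0.2628, 0.2554]
ee_rot: [0.99, 0.142, -0.0, 0.0]
ft_force: [0.7, -1.3, 0.4]
grip_width: 1.001
```

>>> {"name": "move_arm", "arguments": {
  "deltas": [
    [0.033,-0.034,0,0,0,0,1],
    [0.033,-0.034,0,0,0,0,1],
    [0.033,-0.034,0,0,0,0,1],
    [0.033,-0.034,0,0,0,0,1],
    [0.033,-0.034,0,0,0,0,1],
    [0.033,-0.034,0,0,0,0,1],
    [0.033,-0.034,0,0,0,0,1],
    [0.033,-0.034,0,0,0,0,1]
  ]
}}

```text
clock: 2.15
position: [0.53, 0.0723, 0.2553]
ee_rot: [0.99, 0.142, 0.0, 0.0]
ft_force: [0.6, 0.5, 0.8]
grip_width: 0.999
```

>>> {"name": "move_arm", "arguments": {
  "deltas": [
    [0,0,0,0,0,-10,1],
    [0,0,0,0,0,-10,1],
    [0,0,0,0,0,-10,1],
    [0,0,0,0,0,-10,1],
    [0,0,0,0,0,-10,1],
    [0,0,0,0,0,-10,1],
    [0,0,0,0,0,-10,1],
    [0,0,0,0,0,-10,1]
  ]
}}

```text
clock: 3.15
position: [0.5293, 0.071, 0.2551]
ee_rot: [0.665, 0.747, -0.0, -0.0]
ft_force: [-0.0, -0.0, -0.3]
grip_width: 1.0
```

>>> {"name": "move_arm", "arguments": {
  "deltas": [
    [0,0,0,0,0,-10,1],
    [0,0,0,0,0,-10,1],
    [0,0,0,0,0,-10,1],
    [0,0,0,0,0,-10,1],
    [0,0,0,0,0,-10,1],
    [0,0,0,0,0,-10,1],
    [0,0,0,0,0,-10,1],
    [0,0,0,0,0,-10,1],
    [0,0,0,0,0,0,1],
    [0,0,0,0,0,0,1]
  ]
}}

```text
clock: 4.4
position: [0.5294, 0.0711, 0.2552]
ee_rot: [0.034, 0.999, -0.0, -0.0]
ft_force: [-0.4, 0.1, 0.1]
grip_width: 1.003
```

```bash
python3 - <<'E'
from h import *
from workcell import manip
o=manip.get_obs(); print(o); snap('wrist','w1')
import pickle; pickle.dump(o,open('w1.pkl','wb'))
E
```

```text
{'clock': 4.4, 'joint_pos': array([ 0.77669876,  0.31073384, -1.18078639,  1.6210901 ,  0.29072766,
        1.40626822,  1.06796084]), 'joint_velocities': array([-0.0030264 , -0.00176775,  0.00151149, -0.00140344,  0.00155433,
        0.0017548 ,  0.00894531]), 'tau': array([ 1.71271982e-01, -3.79271758e+01, -1.11056811e+01, -3.79409730e+01,
        2.93498312e-02,  6.73051152e-03,  8.81012902e-02]), 'position': array([0.52938216, 0.0710508 , 0.25520633]), 'ee_rot': array([ 3.36363126e-02,  9.99434135e-01, -2.86634560e-05, -8.74167554e-05]), 'ft_force': array([-0.40238868,  0.11984648,  0.07226528]), 'torque': array([-0.0095322 ,  0.00914794, -0.04468106]), 'grip_width': 1.0032374361132832}
```

View pics/w1.png

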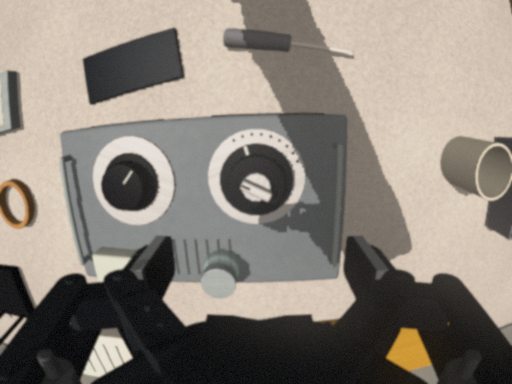

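The wrist picture shows the concentric pair centred near (257,176). The ring mark is at (246,150), the inner bar is at (258,187), and the jar is at (220,275), clear of the fingers. I'll refine the axis from this view.

```bash
cat >> h.py <<'E'
def wray(u,v,o):
    c=CAL['wrist']; x,y=u-c['cx'],v-c['cy']; r=np.hypot(x,y); th=r/c['fx']
    d=np.array([np.sin(th)*x/r,np.sin(th)*y/r,np.cos(th)]); T=np.array(c['T_tool_cam']); R=Rn.from_quat(o['ee_rot']).as_matrix()
    return R@T[:3,3]+np.array(o['position']), R@T[:3,:3]@d
def wplane(u,v,z,o):
    p,d=wray(u,v,o); return p+d*(z-p[2])/d[2]
E
python3 - <<'E'
from h import *
o=pickle.load(open('w1.pkl','rb')); im=cv2.imread('pics/w1.png'); g=im.min(2)
def comp(m,box,z,pick):
    mm=np.zeros_like(m,np.uint8); x0,y0,x1,y1=box; mm[y0:y1,x0:x1]=m[y0:y1,x0:x1]
    k,l,s,c=cv2.connectedComponentsWithStats(mm); i=1+np.argmax(s[1:,4])
    W=np.array([wplane(x,y,z,o)[:2] for y,x in zip(*np.where(l==i))],np.float32); h=cv2.convexHull(W)
    print(pick,s[i],cv2.minEnclosingCircle(h),cv2.fitEllipse(h))
comp(g>125,(200,122,315,228),.074,'plate'); comp(im.max(2)<60,(215,138,300,220),.088,'ring')
C=np.array([.5345,.0682])
m=wplane(246,147,.088,o)[:2]-C; print(m,np.hypot(*m),np.degrees(np.arctan2(m[1],m[0])))
cv2.imwrite('pics/w1c.png',cv2.resize(im[120:230,200:320],None,fx=5,fy=5,interpolation=cv2.INTER_CUBIC))
E
```

```text
plate [ 200  122  115  106 5701] ((0.5352984666824341, 0.05730004608631134), 0.08219339698553085) ((0.5327598452568054, 0.043900519609451294), (0.13983683288097382, 0.17711040377616882), 166.62034606933594)
ring [ 222  150   70   64 1940] ((0.5349359512329102, 0.06848236918449402), 0.03792249411344528) ((0.5370672345161438, 0.0698547437787056), (0.06879217177629471, 0.07599803805351257), 28.475231170654297)
[-0.03622303 -0.0086643 ] 0.037244835269165624 -166.54798205044915
```

View pics/w1c.png

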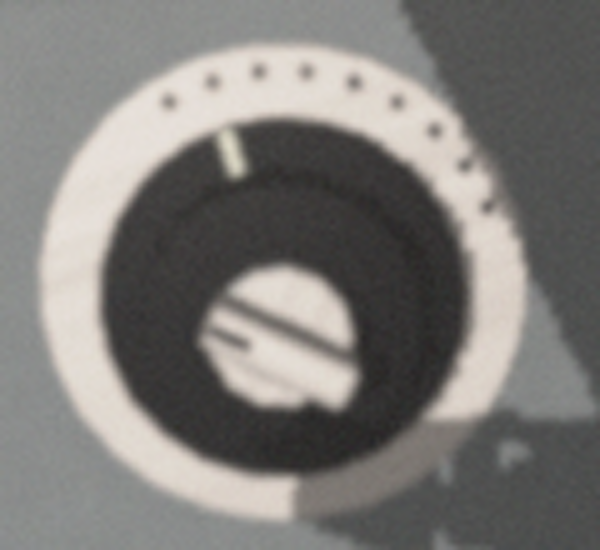

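```bash
python3 - <<'E'
from h import *
o=pickle.load(open('w1.pkl','rb'))
f=lambda x,y:(200-.4+x/5,120-.4+y/5)
for nm,z,pts in [('plate',.074,[(40,281),(525,281),(283,42),(283,520)]),('ring',.088,[(101,295),(468,295),(285,117),(285,473)])]:
    P=[wplane(*f(*p),z,o)[:2] for p in pts]; print(nm,(P[0]+P[1])/2,(P[2]+P[3])/2,np.linalg.norm(P[0]-P[1]),np.linalg.norm(P[2]-P[3]))
m=wplane(*f(227,128),.088,o)[:2]
for C in [(.5345,.0682)]:
    d=m-C; print('mark',np.hypot(*d),np.degrees(np.arctan2(d[1],d[0])))
# bar tip slot, outer end
a=wplane(*f(205,330),.134,o)[:2];b=wplane(*f(355,385),.134,o)[:2];print('bar',a,b,np.degrees(np.arctan2(*(b-a)[::-1])))
E
```

```text
plate [0.53278292 0.06762466] [0.53487953 0.06764364] 0.1095712943125263 0.11061135476553777
ring [0.53298906 0.06819911] [0.53413468 0.06825199] 0.07922419674390602 0.07882025320357464
mark 0.03938553356049806 -165.93281425185833
bar [0.52840312 0.05417714] [0.54078264 0.08116963] 65.36248334798991
```

>>> {"name": "move_arm", "arguments": {
  "deltas": [
    [-0.0053,-0.003,0.018,0,0,0,1],
    [0,0,0.018,0,0,0,1],
    [0,0,0.018,0,0,0,1],
    [0,0,0.018,0,0,0,1],
    [0,0,0.018,0,0,0,1],
    [0,0,0.018,0,0,0,1],
    [0,0,0.018,0,0,0,1],
    [0,0,0.018,0,0,0,1],
    [0,0,0,0,0,0,1]
  ]
}}

```text
clock: 5.58
position: [0.5338, 0.0677, 0.1099]
ee_rot: [0.032, 1.0, 0.0, -0.001]
ft_force: [0.1, -0.1, -0.3]
grip_width: 1.005
```

```bash
python3 - <<'E'
from h import *
from workcell import manip
o=manip.get_obs(); print({k:np.round(o[k],4) for k in ['clock','joint_pos','position','ee_rot','ft_force','torque']}); snap('side','s2');snap('scene','c2')
a=[cv2.imread(f'pics/{n}.png') for n in ['s2','c2']]
cv2.imwrite('pics/m2.png',np.hstack([cv2.resize(a[0][150:300,210:360],None,fx=2.6,fy=2.6),cv2.resize(a[1][100:250,230:380],None,fx=2.6,fy=2.6)]))
E
```

```text
{'clock': np.float64(5.575), 'joint_pos': array([ 0.6805,  0.465 , -1.081 ,  1.7918,  0.4455,  1.1591,  0.9656]), 'position': array([0.5338, 0.0677, 0.1099]), 'ee_rot': array([ 0.0315,  0.9995,  0.    , -0.0011]), 'ft_force': array([ 0.1239, -0.1371, -0.2763]), 'torque': array([ 0.0146, -0.0366,  0.0041])}
```

View pics/m2.png

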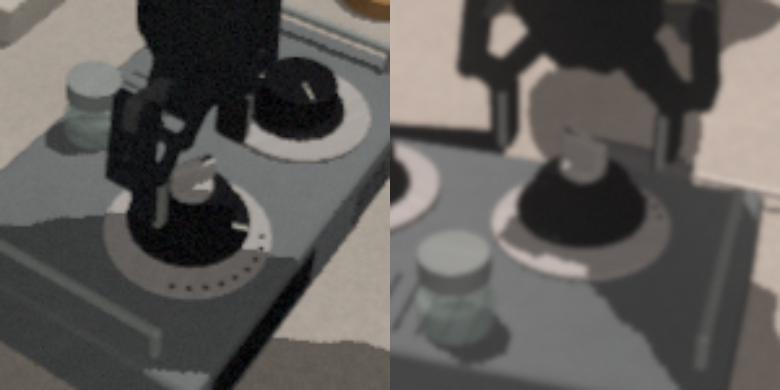

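The fingers straddle the knob on both sides and the inner bar is clear of them. Next I go down to grip height and close gently.

>>> {"name": "move_arm", "arguments": {
  "deltas": [
    [-0.0006,0.0002,0.008,0,0,0,1],
    [0,0,0.008,0,0,0,1],
    [0,0,0.0065,0,0,0,1],
    [0,0,0,0,0,0,1]
  ],
  "force": 25
}}

```text
clock: 6.18
position: [0.5348, 0.0679, 0.0882]
ee_rot: [0.032, 1.0, -0.0, -0.0]
ft_force: [0.5, -0.6, -0.2]
grip_width: 1.001
```

```bash
cat > st.py <<'E'
from h import *
from workcell import manip
o=manip.get_obs(); print({k:np.round(o[k],4).tolist() for k in ['clock','joint_pos','position','ee_rot','ft_force','torque','grip_width']}); 
R=Rn.from_quat(o['ee_rot']).as_matrix(); print('xyaw',np.degrees(np.arctan2(R[1,0],R[0,0])),'tilt',R[:2,2])
E
python3 st.py
```

```text
{'clock': 6.175, 'joint_pos': [0.6601, 0.4928, -1.0593, 1.8096, 0.475, 1.1233, 0.9448], 'position': [0.5348, 0.0679, 0.0882], 'ee_rot': [0.0316, 0.9995, -0.0, -0.0004], 'ft_force': [0.4856, -0.5565, -0.164], 'torque': [0.056, 0.0293, -0.0196], 'grip_width': 1.0006}
xyaw 176.38029118237716 tilt [-8.88488535e-04 -4.23592704e-05]
```

>>> {"name": "move_arm", "arguments": {
  "deltas": [
    [0,0,0,0,0,0,0.5],
    [0,0,0,0,0,0,0.42],
    [0,0,0,0,0,0,0.3],
    [0,0,0,0,0,0,0.2],
    [0,0,0,0,0,0,0.2]
  ],
  "force": 25
}}

```text
clock: 6.8
position: [0.5354, 0.0678, 0.089]
ee_rot: [0.032, 0.999, -0.0, 0.0]
ft_force: [-0.7, -1.4, 4.4]
grip_width: 0.668
```

```bash
python3 st.py
```

```text
{'clock': 6.8, 'joint_pos': [0.6604, 0.4919, -1.0598, 1.8087, 0.475, 1.1236, 0.9449], 'position': [0.5354, 0.0678, 0.089], 'ee_rot': [0.0317, 0.9995, -0.0002, 0.0002], 'ft_force': [-0.6916, -1.4156, 4.409], 'torque': [-0.3841, 0.185, 0.0136], 'grip_width': 0.6677}
xyaw 176.36435517184492 tilt [ 0.00045699 -0.00034168]
```

>>> {"name": "move_arm", "arguments": {
  "deltas": [
    [0,0,0.001,0,0,0,0.2],
    [0,0,0.001,0,0,0,0.2],
    [0,0,0.001,0,0,0,0.2],
    [0,0,0,0,0,0,0.2]
  ]
}}

```text
clock: 7.3
position: [0.5354, 0.0678, 0.086]
ee_rot: [0.032, 0.999, -0.0, 0.0]
ft_force: [-1.4, -2.5, 7.3]
grip_width: 0.666
```

```bash
python3 st.py
```

```text
{'clock': 7.3, 'joint_pos': [0.6577, 0.4957, -1.0567, 1.8112, 0.479, 1.1189, 0.9421], 'position': [0.5354, 0.0678, 0.086], 'ee_rot': [0.0317, 0.9995, -0.0002, 0.0002], 'ft_force': [-1.3708, -2.512, 7.3364], 'torque': [-0.5438, 0.4307, -0.0237], 'grip_width': 0.6658}
xyaw 176.3651887250814 tilt [ 0.00043606 -0.0004314 ]
```

>>> {"name": "move_arm", "arguments": {
  "deltas": [
    [0,0,0.001,0,0,0,0.2],
    [0,0,0.001,0,0,0,0.2],
    [0,0,0,0,0,0,0.2]
  ]
}}

```text
clock: 7.68
position: [0.5354, 0.0678, 0.0842]
ee_rot: [0.032, 0.999, -0.0, 0.0]
ft_force: [-1.5, -2.8, 9.5]
grip_width: 0.668
```

```bash
python3 st.py
```

```text
{'clock': 7.675, 'joint_pos': [0.6559, 0.498, -1.0548, 1.8127, 0.4816, 1.1159, 0.9402], 'position': [0.5354, 0.0678, 0.0842], 'ee_rot': [0.0317, 0.9995, -0.0003, 0.0003], 'ft_force': [-1.5159, -2.7978, 9.4971], 'torque': [-0.5989, 0.5378, 0.026], 'grip_width': 0.6679}
xyaw 176.36247332253637 tilt [ 0.00048818 -0.00054626]
```

>>> {"name": "move_arm", "arguments": {
  "deltas": [
    [0,0,0,0,0,1,0.2],
    [0,0,0,0,0,1,0.2],
    [0,0,0,0,0,1,0.2],
    [0,0,0,0,0,1,0.2]
  ]
}}

```text
clock: 8.18
position: [0.5354, 0.0677, 0.0842]
ee_rot: [0.067, 0.998, -0.0, 0.0]
ft_force: [-2.7, -3.4, 9.2]
grip_width: 0.669
```

```bash
python3 st.py
```

```text
{'clock': 8.175, 'joint_pos': [0.6466, 0.4907, -1.041, 1.813, 0.4717, 1.1121, 0.8769], 'position': [0.5354, 0.0677, 0.0842], 'ee_rot': [0.0669, 0.9978, -0.0003, 0.0003], 'ft_force': [-2.7156, -3.3672, 9.1946], 'torque': [-0.7004, 0.5707, 0.0683], 'grip_width': 0.6692}
xyaw 172.33032403840488 tilt [ 0.00050679 -0.00068908]
```

>>> {"name": "move_arm", "arguments": {
  "deltas": [
    [0,0,0,0,0,2,0.2],
    [0,0,0,0,0,2,0.2],
    [0,0,0,0,0,2,0.2],
    [0,0,0,0,0,2,0.2],
    [0,0,0,0,0,2,0.2],
    [0,0,0,0,0,2,0.2],
    [0,0,0,0,0,2,0.2],
    [0,0,0,0,0,2,0.2]
  ]
}}

```text
clock: 9.18
position: [0.5353, 0.0674, 0.0842]
ee_rot: [0.205, 0.979, -0.001, 0.0]
ft_force: [-2.3, -2.8, 9.5]
grip_width: 0.669
```

```bash
python3 st.py
```

```text
{'clock': 9.175, 'joint_pos': [0.6085, 0.4641, -0.986, 1.8146, 0.4339, 1.098, 0.624], 'position': [0.5353, 0.0674, 0.0842], 'ee_rot': [0.2054, 0.9787, -0.0005, 0.0002], 'ft_force': [-2.318, -2.7794, 9.5356], 'torque': [-0.9221, 0.6129, 0.0615], 'grip_width': 0.669}
xyaw 156.28968471608087 tilt [ 0.00027277 -0.00107955]
```

>>> {"name": "move_arm", "arguments": {
  "deltas": [
    [0,0,0,0,0,2,0.2],
    [0,0,0,0,0,2,0.2],
    [0,0,0,0,0,2,0.2],
    [0,0,0,0,0,2,0.2],
    [0,0,0,0,0,2,0.2],
    [0,0,0,0,0,2,0.2],
    [0,0,0,0,0,2,0.2],
    [0,0,0,0,0,2,0.2],
    [0,0,0,0,0,2,0.2]
  ]
}}

```text
clock: 10.3
position: [0.5351, 0.0671, 0.0841]
ee_rot: [0.356, 0.934, -0.001, 0.0]
ft_force: [-3.9, -5.2, 9.6]
grip_width: 0.671
```

```bash
python3 st.py
```

```text
{'clock': 10.3, 'joint_pos': [0.5645, 0.438, -0.9251, 1.8167, 0.3948, 1.0847, 0.3379], 'position': [0.5351, 0.0671, 0.0841], 'ee_rot': [0.3561, 0.9345, -0.0008, 0.0002], 'ft_force': [-3.9332, -5.217, 9.5968], 'torque': [-1.0503, 0.8255, 0.0613], 'grip_width': 0.6708}
xyaw 138.28255020540632 tilt [-0.00023366 -0.00152815]
```

>>> {"name": "move_arm", "arguments": {
  "deltas": [
    [0,-0.0005,0,0,0,1,0.2],
    [0,-0.0005,0,0,0,1,0.2],
    [0,0,0,0,0,1,0.2]
  ]
}}

```text
clock: 10.68
position: [0.535, 0.067, 0.0844]
ee_rot: [0.38, 0.925, -0.0, 0.001]
ft_force: [-1.0, -2.6, 9.4]
grip_width: 0.666
```

```bash
python3 st.py | cut -c1-600 | sed 's/.joint_pos.*.position/position/'
```

```text
{'clock': 10.675, position': [0.535, 0.067, 0.0844], 'ee_rot': [0.38, 0.925, -0.0, 0.0007], 'ft_force': [-0.986, -2.6192, 9.3864], 'torque': [-0.6093, 0.3092, -0.0005], 'grip_width': 0.6657}
xyaw 135.33668378853957 tilt [ 0.0012     -0.00052442]
```

>>> {"name": "move_arm", "arguments": {
  "deltas": [
    [0,0,0,0,0,0.75,0.2],
    [0,0,0,0,0,0.75,0.2]
  ]
}}

```text
clock: 10.92
position: [0.535, 0.067, 0.0844]
ee_rot: [0.392, 0.92, -0.0, 0.001]
ft_force: [-2.4, -2.3, 9.3]
grip_width: 0.669
```

```bash
python3 st.py | sed 's/.joint_pos.*.position/position/'
```

```text
{'clock': 10.925, position': [0.535, 0.067, 0.0844], 'ee_rot': [0.392, 0.92, -0.0, 0.0006], 'ft_force': [-2.4088, -2.3156, 9.3123], 'torque': [-0.6066, 0.3861, 0.0614], 'grip_width': 0.6692}
xyaw 133.84450541558118 tilt [ 0.0011455  -0.00051729]
```

>>> {"name": "move_arm", "arguments": {
  "deltas": [
    [0,0,0,0,0,0.75,0.2],
    [0,0,0,0,0,0.75,0.2]
  ]
}}

```text
clock: 11.18
position: [0.535, 0.067, 0.0844]
ee_rot: [0.404, 0.915, -0.0, 0.001]
ft_force: [-0.8, -2.5, 9.2]
grip_width: 0.67
```

```bash
python3 st.py | sed 's/.joint_pos.*.position/position/'
```

```text
{'clock': 11.175, position': [0.535, 0.067, 0.0844], 'ee_rot': [0.404, 0.9148, -0.0001, 0.0006], 'ft_force': [-0.8267, -2.489, 9.1759], 'torque': [-0.6017, 0.3433, 0.0444], 'grip_width': 0.6702}
xyaw 132.3424528149533 tilt [ 0.00106043 -0.00059194]
```

>>> {"name": "move_arm", "arguments": {
  "deltas": [
    [0,0,0,0,0,0.75,0.2],
    [0,0,0,0,0,0.75,0.2]
  ]
}}

```text
clock: 11.42
position: [0.5349, 0.067, 0.0843]
ee_rot: [0.416, 0.909, -0.0, 0.001]
ft_force: [-1.8, -3.0, 8.8]
grip_width: 0.661
```

```bash
python3 st.py | sed 's/.joint_pos.*.position/position/'
```

```text
{'clock': 11.425, position': [0.5349, 0.067, 0.0843], 'ee_rot': [0.416, 0.9094, -0.0001, 0.0005], 'ft_force': [-1.7632, -3.0087, 8.8264], 'torque': [-0.6868, 0.4371, 0.0346], 'grip_width': 0.6614}
xyaw 130.8389931980694 tilt [ 0.00094019 -0.00056764]
```

>>> {"name": "move_arm", "arguments": {
  "deltas": [
    [0,0,0.0002,0,0,0.75,0.2],
    [0,0,0,0,0,0.75,0.2]
  ]
}}

```text
clock: 11.68
position: [0.535, 0.0669, 0.0841]
ee_rot: [0.428, 0.904, -0.0, 0.001]
ft_force: [-1.4, -3.4, 9.3]
grip_width: 0.669
```

```bash
python3 st.py | sed 's/.joint_pos.*.position/position/'
```

```text
{'clock': 11.675, position': [0.535, 0.0669, 0.0841], 'ee_rot': [0.4278, 0.9039, -0.0001, 0.0006], 'ft_force': [-1.4303, -3.4444, 9.3173], 'torque': [-0.6724, 0.4042, 0.0948], 'grip_width': 0.6688}
xyaw 129.339017145242 tilt [ 0.00099057 -0.00060416]
```

>>> {"name": "move_arm", "arguments": {
  "deltas": [
    [0,0,0,0,0,0.75,0.2],
    [0,0,0,0,0,0.75,0.2]
  ]
}}

```text
clock: 11.92
position: [0.5349, 0.0669, 0.0841]
ee_rot: [0.44, 0.898, -0.0, 0.001]
ft_force: [-1.9, -2.1, 9.1]
grip_width: 0.665
```

```bash
python3 st.py | sed 's/.joint_pos.*.position/position/'
```

```text
{'clock': 11.925, position': [0.5349, 0.0669, 0.0841], 'ee_rot': [0.4396, 0.8982, -0.0001, 0.0006], 'ft_force': [-1.9026, -2.1339, 9.1094], 'torque': [-0.6204, 0.487, 0.0655], 'grip_width': 0.6648}
xyaw 127.8400192344658 tilt [ 0.0009039  -0.00066631]
```

>>> {"name": "move_arm", "arguments": {
  "deltas": [
    [0,0,0,0,0,0.75,0.2],
    [0,0,0,0,0,0.75,0.2]
  ]
}}

```text
clock: 12.18
position: [0.5349, 0.0669, 0.0841]
ee_rot: [0.451, 0.892, -0.0, 0.001]
ft_force: [-2.1, -3.4, 9.4]
grip_width: 0.666
```

```bash
python3 st.py | sed 's/.joint_pos.*.position/position/'
```

```text
{'clock': 12.175, position': [0.5349, 0.0669, 0.0841], 'ee_rot': [0.4514, 0.8923, -0.0001, 0.0005], 'ft_force': [-2.0746, -3.4132, 9.4192], 'torque': [-0.6191, 0.4329, 0.0427], 'grip_width': 0.6664}
xyaw 126.33705836840406 tilt [ 0.00083582 -0.00068336]
```

>>> {"name": "move_arm", "arguments": {
  "deltas": [
    [0,0,0,0,0,0.75,0.2],
    [0,0,0,0,0,0.75,0.2]
  ]
}}

```text
clock: 12.42
position: [0.5349, 0.0669, 0.0841]
ee_rot: [0.463, 0.886, -0.0, 0.001]
ft_force: [-2.3, -3.6, 9.0]
grip_width: 0.665
```

```bash
python3 st.py | sed 's/.joint_pos.*.position/position/'
```

```text
{'clock': 12.425, position': [0.5349, 0.0669, 0.0841], 'ee_rot': [0.463, 0.8864, -0.0001, 0.0005], 'ft_force': [-2.3475, -3.6427, 9.0217], 'torque': [-0.6864, 0.5062, 0.1226], 'grip_width': 0.6653}
xyaw 124.84183591274787 tilt [ 0.00083738 -0.00070826]
```

>>> {"name": "move_arm", "arguments": {
  "deltas": [
    [0,0,0,0,0,0.5,0.2],
    [0,0,0,0,0,0.5,0.2]
  ]
}}

```text
clock: 12.68
position: [0.5349, 0.0669, 0.0841]
ee_rot: [0.471, 0.882, -0.0, 0.001]
ft_force: [-2.0, -3.0, 8.9]
grip_width: 0.665
```

```bash
python3 st.py | sed 's/.joint_pos.*.position/position/'
```

```text
{'clock': 12.675, position': [0.5349, 0.0669, 0.0841], 'ee_rot': [0.4706, 0.8823, -0.0001, 0.0005], 'ft_force': [-2.0296, -2.9889, 8.9194], 'torque': [-0.6899, 0.529, 0.108], 'grip_width': 0.6655}
xyaw 123.84860862557223 tilt [ 0.00078472 -0.00072313]
```

>>> {"name": "move_arm", "arguments": {
  "deltas": [
    [0,0,0,0,0,0.5,0.2],
    [0,0,0,0,0,0.5,0.2]
  ]
}}

```text
clock: 12.92
position: [0.5348, 0.0669, 0.0841]
ee_rot: [0.478, 0.878, -0.0, 0.0]
ft_force: [-1.9, -2.4, 9.4]
grip_width: 0.666
```

```bash
python3 st.py | sed 's/.joint_pos.*.position/position/'
```

```text
{'clock': 12.925, position': [0.5348, 0.0669, 0.0841], 'ee_rot': [0.4783, 0.8782, -0.0001, 0.0005], 'ft_force': [-1.8815, -2.4004, 9.3982], 'torque': [-0.64, 0.5225, 0.1025], 'grip_width': 0.6659}
xyaw 122.84669775515486 tilt [ 0.00069825 -0.00071645]
```

>>> {"name": "move_arm", "arguments": {
  "deltas": [
    [0,0,0,0,0,0.75,0.2],
    [0,0,0,0,0,0.75,0.2]
  ]
}}

```text
clock: 13.18
position: [0.5348, 0.0669, 0.0841]
ee_rot: [0.49, 0.872, -0.0, 0.0]
ft_force: [-1.8, -3.8, 9.8]
grip_width: 0.663
```

```bash
python3 st.py | sed 's/.joint_pos.*.position/position/'
```

```text
{'clock': 13.175, position': [0.5348, 0.0669, 0.0841], 'ee_rot': [0.4898, 0.8718, -0.0001, 0.0005], 'ft_force': [-1.7528, -3.7761, 9.8498], 'torque': [-0.69, 0.5078, 0.0269], 'grip_width': 0.6631}
xyaw 121.33879173329395 tilt [ 0.00067157 -0.00071943]
```

Moment is 0.03 N m, so this is still only friction at 55°.

>>> {"name": "move_arm", "arguments": {
  "deltas": [
    [0,0,0,0,0,0.75,0.2],
    [0,0,0,0,0,0.75,0.2]
  ]
}}

```text
clock: 13.42
position: [0.5348, 0.0669, 0.0841]
ee_rot: [0.501, 0.865, -0.0, 0.0]
ft_force: [-2.5, -3.6, 9.3]
grip_width: 0.667
```

```bash
python3 st.py | sed 's/.joint_pos.*.position/position/'
```

```text
{'clock': 13.425, position': [0.5348, 0.0669, 0.0841], 'ee_rot': [0.5012, 0.8653, -0.0002, 0.0005], 'ft_force': [-2.5217, -3.6207, 9.3114], 'torque': [-0.7016, 0.5646, 0.0792], 'grip_width': 0.6668}
xyaw 119.83915837546698 tilt [ 0.00065644 -0.00077663]
```

>>> {"name": "move_arm", "arguments": {
  "deltas": [
    [0,0,0,0,0,0.75,0.2],
    [0,0,0,0,0,0.75,0.2]
  ]
}}

```text
clock: 13.68
position: [0.5348, 0.0669, 0.0841]
ee_rot: [0.513, 0.859, -0.0, 0.0]
ft_force: [-3.3, -3.0, 10.0]
grip_width: 0.664
```

```bash
python3 st.py | sed 's/.joint_pos.*.position/position/'
```

```text
{'clock': 13.675, position': [0.5348, 0.0669, 0.0841], 'ee_rot': [0.5125, 0.8587, -0.0002, 0.0005], 'ft_force': [-3.277, -2.987, 9.9661], 'torque': [-0.7133, 0.5649, 0.0769], 'grip_width': 0.664}
xyaw 118.33885122144152 tilt [ 0.00064453 -0.00080313]
```

>>> {"name": "move_arm", "arguments": {
  "deltas": [
    [0,0,0,0,0,0.75,0.2],
    [0,0,0,0,0,0.75,0.2]
  ]
}}

```text
clock: 13.92
position: [0.5348, 0.0668, 0.0841]
ee_rot: [0.524, 0.852, -0.0, 0.0]
ft_force: [-2.3, -4.1, 9.3]
grip_width: 0.668
```

```bash
python3 st.py | sed 's/.joint_pos.*.position/position/'
```

```text
{'clock': 13.925, position': [0.5348, 0.0668, 0.0841], 'ee_rot': [0.5237, 0.8519, -0.0002, 0.0005], 'ft_force': [-2.2724, -4.1321, 9.2848], 'torque': [-0.6956, 0.6113, 0.035], 'grip_width': 0.6681}
xyaw 116.83564883018477 tilt [ 0.00057657 -0.0008026 ]
```

>>> {"name": "move_arm", "arguments": {
  "deltas": [
    [0,0,0,0,0,0.75,0.2],
    [0,0,0,0,0,0.75,0.2]
  ]
}}

```text
clock: 14.18
position: [0.5347, 0.0668, 0.084]
ee_rot: [0.535, 0.845, -0.0, 0.0]
ft_force: [-2.2, -3.8, 9.3]
grip_width: 0.665
```

```bash
python3 st.py | sed 's/.joint_pos.*.position/position/'
```

```text
{'clock': 14.175, position': [0.5347, 0.0668, 0.084], 'ee_rot': [0.5348, 0.845, -0.0002, 0.0004], 'ft_force': [-2.1569, -3.7997, 9.2626], 'torque': [-0.7163, 0.6234, 0.0424], 'grip_width': 0.665}
xyaw 115.33510278112054 tilt [ 0.00045154 -0.00081158]
```

>>> {"name": "move_arm", "arguments": {
  "deltas": [
    [0,0,0,0,0,0.75,0.2],
    [0,0,0,0,0,0.75,0.2]
  ]
}}

```text
clock: 14.42
position: [0.5347, 0.0668, 0.084]
ee_rot: [0.546, 0.838, -0.0, 0.0]
ft_force: [-2.2, -2.6, 10.0]
grip_width: 0.668
```

```bash
python3 st.py | sed 's/.joint_pos.*.position/position/'
```

```text
{'clock': 14.425, position': [0.5347, 0.0668, 0.084], 'ee_rot': [0.5458, 0.8379, -0.0002, 0.0004], 'ft_force': [-2.1531, -2.641, 10.0081], 'torque': [-0.7068, 0.6319, 0.0882], 'grip_width': 0.6677}
xyaw 113.83755737941149 tilt [ 0.00041626 -0.00086485]
```

>>> {"name": "move_arm", "arguments": {
  "deltas": [
    [0,0,0,0,0,0.75,0.2],
    [0,0,0,0,0,0.75,0.2]
  ]
}}

```text
clock: 14.68
position: [0.5347, 0.0668, 0.084]
ee_rot: [0.557, 0.831, -0.0, 0.0]
ft_force: [-3.3, -3.6, 9.4]
grip_width: 0.667
```

```bash
python3 st.py | sed 's/.joint_pos.*.position/position/'
```

```text
{'clock': 14.675, position': [0.5347, 0.0668, 0.084], 'ee_rot': [0.5568, 0.8307, -0.0003, 0.0004], 'ft_force': [-3.282, -3.5855, 9.4412], 'torque': [-0.681, 0.6036, 0.0968], 'grip_width': 0.6671}
xyaw 112.33604799031566 tilt [ 0.00035729 -0.00086328]
```

>>> {"name": "move_arm", "arguments": {
  "deltas": [
    [0,0,0,0,0,0.75,0.2],
    [0,0,0,0,0,0.75,0.2]
  ]
}}

```text
clock: 14.92
position: [0.5347, 0.0668, 0.084]
ee_rot: [0.568, 0.823, -0.0, 0.0]
ft_force: [-2.7, -3.7, 10.3]
grip_width: 0.667
```

```bash
python3 st.py | sed 's/.joint_pos.*.position/position/'
```

```text
{'clock': 14.925, position': [0.5347, 0.0668, 0.084], 'ee_rot': [0.5676, 0.8233, -0.0003, 0.0004], 'ft_force': [-2.6796, -3.6595, 10.3338], 'torque': [-0.7599, 0.647, 0.1194], 'grip_width': 0.6668}
xyaw 110.83657404516372 tilt [ 0.00034069 -0.00085409]
```

>>> {"name": "move_arm", "arguments": {
  "deltas": [
    [0,0,0,0,0,0.5,0.2],
    [0,0,0,0,0,0.5,0.2]
  ]
}}

```text
clock: 15.18
position: [0.5346, 0.0668, 0.084]
ee_rot: [0.575, 0.818, -0.0, 0.0]
ft_force: [-3.9, -3.6, 10.1]
grip_width: 0.667
```

```bash
python3 st.py | sed 's/.joint_pos.*.position/position/'
```

```text
{'clock': 15.175, position': [0.5346, 0.0668, 0.084], 'ee_rot': [0.5747, 0.8184, -0.0003, 0.0004], 'ft_force': [-3.8688, -3.6011, 10.0936], 'torque': [-0.7344, 0.7276, 0.2092], 'grip_width': 0.6665}
xyaw 109.84951461421277 tilt [ 0.00028133 -0.00092977]
```

The moment is rising, so I'll take one more small step to confirm.

>>> {"name": "move_arm", "arguments": {
  "deltas": [
    [0,0,0,0,0,0.5,0.2],
    [0,0,0,0,0,0,0.2]
  ]
}}

```text
clock: 15.42
position: [0.5346, 0.0668, 0.084]
ee_rot: [0.578, 0.816, -0.0, 0.0]
ft_force: [-2.6, -3.4, 9.0]
grip_width: 0.671
```

```bash
python3 st.py | sed 's/.joint_pos.*.position/position/'
```

```text
{'clock': 15.425, position': [0.5346, 0.0668, 0.084], 'ee_rot': [0.5781, 0.816, -0.0003, 0.0004], 'ft_force': [-2.6494, -3.3899, 8.9656], 'torque': [-0.7879, 0.7503, 0.209], 'grip_width': 0.6708}
xyaw 109.3700424440783 tilt [ 0.00028674 -0.00101614]
```

>>> {"name": "move_arm", "arguments": {
  "deltas": [
    [0,0,0,0,0,0.5,0.2],
    [0,0,0,0,0,0,0.2]
  ]
}}

```text
clock: 15.68
position: [0.5346, 0.0668, 0.084]
ee_rot: [0.582, 0.813, -0.0, 0.0]
ft_force: [-3.3, -3.6, 10.1]
grip_width: 0.662
```

```bash
python3 st.py | sed 's/.joint_pos.*.position/position/'
```

```text
{'clock': 15.675, position': [0.5346, 0.0668, 0.084], 'ee_rot': [0.5816, 0.8135, -0.0004, 0.0004], 'ft_force': [-3.2786, -3.5648, 10.1273], 'torque': [-0.7546, 0.7605, 0.2977], 'grip_width': 0.6617}
xyaw 108.87734870922306 tilt [ 0.00021075 -0.00104151]
```

The stop is met: about 0.30 N m in total at 67.5°, of which about 0.06 is friction. I'll ease back 1°, let the ring rise with the hand, then open.

>>> {"name": "move_arm", "arguments": {
  "deltas": [
    [0,0,0,0,0,-0.5,0.2],
    [0,0,0,0,0,-0.5,0.2],
    [0,0,-0.001,0,0,0,0.2],
    [0,0,-0.001,0,0,0,0.2],
    [0,0,-0.001,0,0,0,0.2],
    [0,0,-0.001,0,0,0,0.2],
    [0,0,0,0,0,0,0.2]
  ]
}}

```text
clock: 16.55
position: [0.5346, 0.0668, 0.0877]
ee_rot: [0.575, 0.818, -0.0, 0.0]
ft_force: [-1.5, -4.4, 6.0]
grip_width: 0.67
```

```bash
python3 st.py | sed 's/.joint_pos.*.position/position/'
```

```text
{'clock': 16.55, position': [0.5346, 0.0668, 0.0877], 'ee_rot': [0.5745, 0.8185, -0.0002, 0.0003], 'ft_force': [-1.5282, -4.3954, 5.968], 'torque': [-0.7807, 0.2756, 0.1043], 'grip_width': 0.6696}
xyaw 109.866070734871 tilt [ 0.00022225 -0.00058173]
```

>>> {"name": "move_arm", "arguments": {
  "deltas": [
    [0,0,-0.0005,0,0,0,0.2],
    [0,0,0,0,0,0,0.5],
    [0,0,0,0,0,0,0.7],
    [0,0,0,0,0,0,1],
    [0,0,0,0,0,0,1],
    [0,0,0,0,0,0,1]
  ]
}}

```text
clock: 17.3
position: [0.5345, 0.0673, 0.0881]
ee_rot: [0.574, 0.819, -0.0, -0.0]
ft_force: [0.8, 0.5, -0.3]
grip_width: 0.995
```

```bash
python3 st.py | sed 's/.joint_pos.*.position/position/'
```

```text
{'clock': 17.3, position': [0.5345, 0.0673, 0.0881], 'ee_rot': [0.5745, 0.8185, -0.0, -0.0], 'ft_force': [0.7845, 0.508, -0.2685], 'torque': [-0.0181, 0.0066, -0.0233], 'grip_width': 0.9954}
xyaw 109.87629301670802 tilt [-1.81689500e-05 -6.70030287e-06]
```

>>> {"name": "move_arm", "arguments": {
  "deltas": [
    [0,0,-0.006,0,0,0,1],
    [0,0,-0.015,0,0,0,1],
    [0,0,-0.02,0,0,0,1],
    [0,0,-0.025,0,0,0,1],
    [0,0,-0.025,0,0,0,1],
    [0,0,-0.025,0,0,0,1],
    [0,0,-0.025,0,0,0,1],
    [0,0,-0.025,0,0,0,1],
    [0,0,0,0,0,0,1],
    [0,0,0,0,0,0,1]
  ]
}}

```text
clock: 18.55
position: [0.5343, 0.0672, 0.2543]
ee_rot: [0.574, 0.819, -0.0, 0.0]
ft_force: [-0.0, -0.1, -0.4]
grip_width: 1.001
```

```bash
python3 - <<'E'
from h import *
from workcell import manip
o=manip.get_obs(); print(o['position'],o['ee_rot']); pickle.dump(o,open('w3.pkl','wb')); snap('wrist','w3');snap('side','s3');snap('scene','c3')
im=cv2.imread('pics/w3.png')
P=None
cv2.imwrite('pics/w3c.png',cv2.resize(im[100:240,190:330],None,fx=4,fy=4,interpolation=cv2.INTER_CUBIC))
a=cv2.imread('pics/s3.png');b=cv2.imread('pics/c3.png')
cv2.imwrite('pics/m3.png',np.hstack([cv2.resize(a[150:300,210:360],None,fx=2.6,fy=2.6),cv2.resize(b[100:250,230:380],None,fx=2.6,fy=2.6)]))
E
```

```text
[0.53428842 0.06720883 0.25425117] [ 5.74441689e-01  8.18545482e-01 -8.13593839e-05  1.81371260e-04]
```

View pics/w3.png

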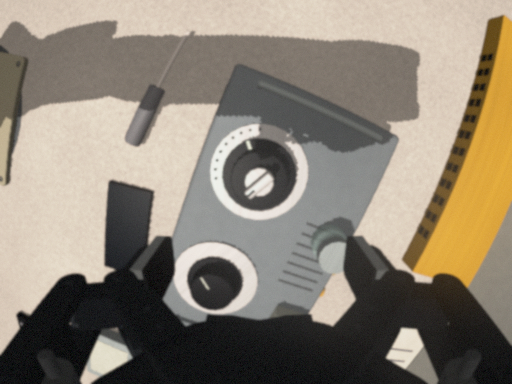

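View pics/w3c.png

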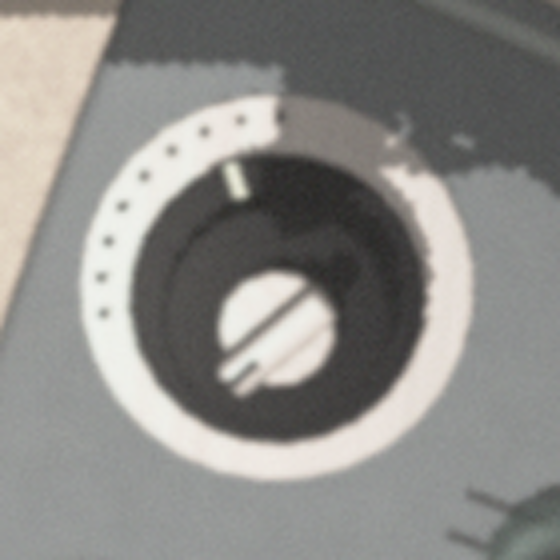

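View pics/m3.png

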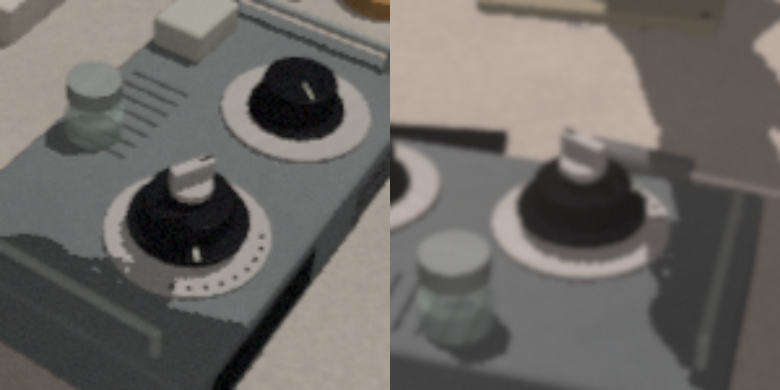

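The mark has moved clockwise and now sits at about (248,140) in the wrist view. The jar, adapter and single knob look unchanged. I'll measure the turn, the inner bar's angle and the flange height.

```bash
python3 - <<'E'
from h import *
o=pickle.load(open('w3.pkl','rb'))
f=lambda x,y:(190-.4+x/4,100-.4+y/4); C=np.array([.5343,.068])
m=wplane(*f(229,163),.088,o)[:2]-C; a=np.degrees(np.arctan2(m[1],m[0])); print('mark',np.hypot(*m),a,'turn',(-165.9-a)%360)
a=wplane(*f(222,368),.134,o)[:2];b=wplane(*f(325,290),.134,o)[:2];print('bar slot edge',np.degrees(np.arctan2(*(b-a)[::-1])),a,b)
o1=pickle.load(open('w1.pkl','rb'));g=lambda x,y:(200-.4+x/5,120-.4+y/5)
a=wplane(*g(222,297),.134,o1)[:2];b=wplane(*g(355,357),.134,o1)[:2];print('before',np.degrees(np.arctan2(*(b-a)[::-1])),a,b)
# heights of flange by depth, side & scene, before/after
for n,p,q in [('side','side0','s3'),('scene','scene0','c3')]:
  for k in (p,q):
    d=np.load(f'pics/{k}.npy'); W=np.array([world(n,x,y,d[y,x]) for y in range(150,260) for x in range(230,360) if d[y,x]>0]); r=np.hypot(*(W[:,:2]-C).T)
    s=(r>.0335)&(r<.0385)&(W[:,2]>.078); t=(r>.043)&(r<.053);w=(r>.018)&(r<.027)&(W[:,2]>.09)&(W[:,2]<.112); print(k,'flange',s.sum(),np.median(W[s,2]),'top',w.sum(),np.median(W[w,2]),'plate',np.median(W[t,2]))
# side view bar diff
A=cv2.imread('pics/side0.png').astype(int);B=cv2.imread('pics/s3.png').astype(int)
print('bar pixel diff',abs(A-B)[208:226,272:296].mean(), 'jar',abs(A-B)[175:210,232:260].mean(),'single',abs(A-B)[170:200,308:345].mean())
E
```

```text
mark 0.03875964630024149 129.2623072888271 turn 64.8376927111729
bar slot edge 57.78565948935943 [0.52423615 0.0575176 ] [0.54016351 0.08279579]
before 61.2330669479762 [0.52239975 0.05780003] [0.53539574 0.08147201]
side0 flange 215 0.08829113200205613 top 267 0.10627885547166614 plate 0.074364095216858
s3 flange 222 0.0881224849916741 top 263 0.10631525898092842 plate 0.07427763999640948
scene0 flange 198 0.08769511157224949 top 235 0.10559328120813963 plate 0.07361725982254992
c3 flange 191 0.0876385486789902 top 229 0.10572534745367068 plate 0.07360877180271003
bar pixel diff 11.10570987654321 jar 10.82517006802721 single 8.022822822822823
```

```bash
python3 - <<'E'
from h import *
r=[]
for p,q,x,y in [('side0','s3',266,200),('scene0','c3',290,142)]:
    r.append(np.hstack([cv2.resize(cv2.imread(f'pics/{k}.png')[y:y+30,x:x+38],None,fx=10,fy=10,interpolation=cv2.INTER_CUBIC) for k in (p,q)]))
    A,B=[cv2.imread(f'pics/{k}.png')[y:y+30,x:x+38].max(2).astype(np.float32) for k in (p,q)]
    for I in (A,B):
        m=(I>120).astype(np.uint8); m[24:]=0
        k,l,s,c=cv2.connectedComponentsWithStats(m); i=1+np.argmax(s[1:,4]); print(p,s[i],c[i])
cv2.imwrite('pics/bar.png',np.vstack(r))
E
```

```text
side0 [10 10 17  8 56] [16.98214286 13.39285714]
side0 [10  9 17  9 71] [17.02816901 13.15492958]
scene0 [  0   0  38  24 616] [17.46590909  8.20941558]
scene0 [  0   0  38  24 651] [17.60522273  8.57450077]
```

View pics/bar.png

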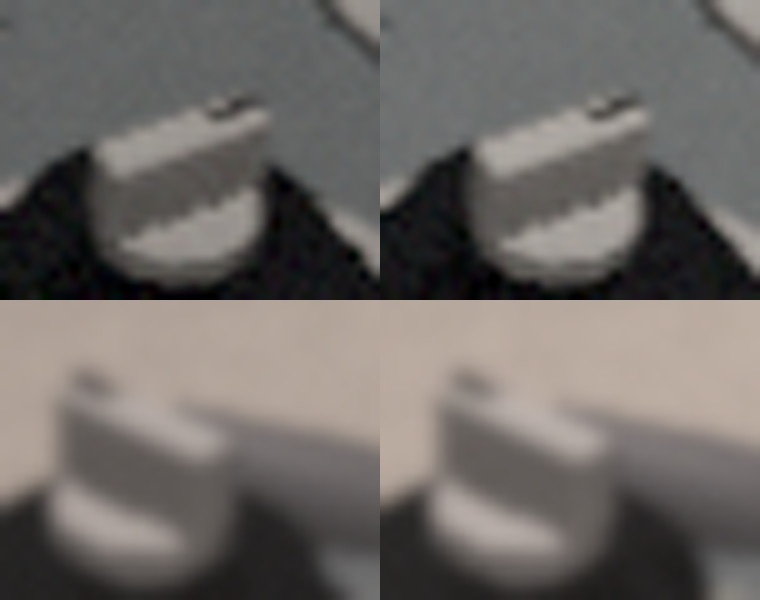

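The inner bar looks the same before and after in both fixed views, and the ring is up. I'll hand in.

```bash
python3 -c "
from workcell import manip
print(manip.hand_in())"
```

```text
the job is handed in; nothing more can be done
None
```

The receiver's outer ring is switched to its other band and has sprung back up. I handed the job in at about 18.7 s on the robot's clock.

**What I did:**
- I gripped the ring across its wall at 25 N and pressed it about 4.8 mm down, at about 9.5 N. That is past the release depth but short of the bottom.
- I turned it clockwise in small steps. The moment stayed near the 0.06 N m friction, then rose to about 0.30 N m at 67.5°, which I took as the end stop.
- I then eased back 1°, let the ring rise with the hand, opened the gripper and backed off straight up.

**Last checks:**
- **Ring height:** the flange reads 88.1 mm in the side view and 87.6 mm in the scene view, the same as at the start to within 0.2 mm. The ring is therefore up. I did not turn it to test the lock.
- **Ring angle:** the mark in the wrist camera shows about 65° of turn, against about 66.5° from the arm's own angle at release. The 1.5° gap is within my pixel-picking error plus the notch's play.
- **Inner knob:** it looks the same before and after in both fixed cameras. My hand-picked wrist-camera angles for it disagreed by about 3° (61° before, 58° after). I put that down to picking error, since the picked points also shifted by a few millimetres.
- **Other items:** the single knob, jar and adapter look unmoved in the pictures.
- **Forces:** the highest I read were about 10 N downward and 6.5 N sideways.

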